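Bar home and castle nut to its slot on a sample-cylinder rocker

TASK

The gas sample cylinder is loaded in the tilted cradle of the rocker: swing the clamp bar fully home across it so that its notch goes round the threaded stud under the castle nut, and only then tighten the nut (clockwise, looking down on its end) as far as the next slot that lines up with the cross hole in the stud, so that a split pin could go straight through. Do not back the nut off to the slot before, stop at the first slot you come to, and leave the spanner, the dish of pins, the spare nut and the vial tray where they are.

Things in the scene. Friction and masses are not known exactly. Their poses are not given: they have to be found in the camera images.
- cradle: Tilted cradle of the rocker, elsewhere and turned each time, fixed in an episode. Origin mid-way on the trunnion axis, 120 mm above the bench. z is square to the cradle, 30 degrees from vertical, leaning to the low side (-x); +x is the high side; y is level, along the trunnion. Pedestals at y = +/-148 mm and the white gearbox beyond the one at +y are all lower than the bar.
- cylinder_mid (a point): Middle of the stainless sample cylinder in the cradle (x = 0, y = 0, z = 55 mm there), 75 mm across, lying along the cradle's x from -155 to +135 mm; beyond the high end a brass valve with a black handwheel, x up to 201 mm, z up to 100 mm. Fixed. Axes as the cradle's.
- stud_end (a point): Centre of the bright end of the 24 mm threaded stud, x = 0, y = -95, z = 140.5 mm in the cradle; axes as the cradle's, z along the stud. The 5 mm cross hole, 6 mm below the end, runs along the cradle's y axis, towards the pivot; a dark line scribed across the stud's end shows that direction. Below the bar the stud stands on a 34 mm pillar. Fixed.
- pivot (a point): On the bar's pivot axis (along the cradle's z), at the bar's upper face: x = 0, y = +95, z = 106 mm in the cradle; axes as the cradle's. A bolt head stands 13 mm above it. With the bar at angle a, a point at distance d from the pivot along the bar lies at x = -d sin a, y = 95 mm - d cos a in the cradle. Fixed.
- bar (a joint): Angle of the clamp bar about its pivot (rad). 0 = home, against a stop: the bar lies along the cradle's y, the notch in its end round the stud. Grows, up to 1.35, as it swings out to the cradle's low side (-x). Flat steel bar 44 mm wide, z = 98 to 106 mm in the cradle, reaching 218 mm from the pivot. Stays where left; 4 to 8 N at the knob moves it.
- bar_knob (a point): Centre of the black ball knob on the clamp bar, 28 mm in diameter on a 14 mm stem; 90 mm from the pivot axis along the bar, 30 mm above the bar's upper face (z = 136 mm in the cradle). Moves with the bar.
- nut (a joint): Angle of the castle nut on the stud (rad), growing clockwise as seen looking down on the stud's end (tightening). A slot lines up with the cross hole at 0 and every 1.047 (60 degrees). It starts between 0.2 and 0.8: the slot before is at 0, the next at 1.047. Stays where left; turning takes 0.3 N m; it does not rise or sink.
- nut_mid (a point): Centre of the nut's hexagon, on the stud axis, z = 119.5 mm in the cradle; axes turn with the nut, parallel to the cradle's at joint 0. 36 mm across flats, hexagon 19 mm tall, above it a 9 mm crown within the flats, six 6.5 mm slots, each in the middle of a flat. Flats face the nut's own y and every 60 degrees from it. Below, a 40 mm washer 3 mm thick; the bar goes in 1 mm under that.
- spanner_grip (a point): Middle of the handle of an open-ended spanner, 220 mm long, lying on the bench near the rocker. Not needed; leave it alone.
- pin_dish: Small round steel dish of split pins, 90 mm across, 16 mm tall, standing near the rocker; origin under its centre. Not needed; leave it alone.
- spare_nut_mid (a point): Centre of a loose spare castle nut, same as the one on the stud, lying on the rocker's base plate at the low side, well below the cradle. Not needed; leave it alone.
- vial_tray: Grey tray of red-capped vials, 70 x 150 mm, 45 mm tall; origin under its centre. Not needed; leave it alone.

How it is judged:
On the way, in this order (a step that is already met when the one before it is completed fails the run):
1. the clamp bar is home, its notch round the stud (value of joint bar below 0.04 rad), for 0.1 s.
2. the nut is tightened to the next slot, in line with the cross hole (value of joint nut between 0.977 and 1.117 rad), for 0.2 s.
At the end, for the whole second after the job is handed in: The clamp bar is home (within 0.04 rad of its stop) and the nut rests with its next slot in line with the cross hole, within 0.07 rad (4 degrees) of 1.047 (all of step 2 and value of joint bar below 0.04 rad and velocity of joint nut between -0.05 and 0.05 rad/s); the robot touches nothing.
It fails at once if the nut is backed off to the slot before (value of joint nut below 0.05 rad).
It fails at once if the nut is run on well past the next slot (by 15 degrees) (value of joint nut above 1.31 rad).
It fails at once if the spanner, the pin dish, the spare nut or the vial tray is moved by more than 30 mm (distance of any of spanner_grip, pin_dish, spare_nut_mid, vial_tray from where it was at the start of the episode above 0.03 m).
It also fails if it takes over 40 s, if anything falls off the work surface, if the arm or the gripper's body presses on something with over 40 N, if the wrist force passes 120 N, or if a joint passes its speed limit or range.

ROBOT

A 7-joint arm with a two-finger parallel gripper is mounted at the origin on the work surface. World frame = base frame: x ahead of the robot, y to its left, z up, the work surface at z = 0. Lengths are in m, angles in rad, forces in N, time in s.
With the tool pointing down it reaches from about 0.4 to 0.85 m from the base axis. Payload 4.5 kg.
Tool frame: the origin (TCP) lies at the very end of the fingers, on their centre line; the grasp point (between the pads) lies 19 mm behind it (r.grip_point_offset is the distance from the TCP to the grasp point, in m); y points along the fingers, x is the direction in which the jaws open and shut, and the axes are right-handed (so a half turn about y gives the same grasp; the last joint's range is limited). The gripper opens to 88 mm and grips with 3 to 60 N. Pads are 18 mm wide; open, the fingers measure 123 mm over their backs; the gripper's body (75 mm by 187 mm) begins 45 mm behind the grasp point.
Start: joints at [-1.174, 0.689, -0.195, 1.565, 0.157, 0.902, -0.215], TCP at [0.222, 0.584, 0.239] pointing down, gripper open.
Joint ranges: [-3.01, 3.01], [-0.46, 2.08], [-1.47, 1.51], [0.13, 2.56], [-1, 4.14], [0.04, 2.09], [-2.66, 2.66]. Speed limits (rad/s): [2.57, 2.57, 3.14, 3.14, 3.14, 3.14, 3.14].

INTERFACE

Orientations are given as a unit quaternion [x, y, z, w].
In Python, from plant import get_state, snapshot, camera_params, job, r gives the robot as it stands.
- The arm moves only by the tool carry_out, never from a script. Its arguments are lists of equal length, an entry for each row: "offset": the shift along the world's x, y, z in m, a list of three; "twist": the turn about the world's z in degrees. In form: {"offset": [[tx, ty, tz], ...], "twist": [twist, ...]}. A call has 1 to 8 rows; each row shifts and turns the commanded pose from where the row before left it; what a row does not reach is not made up. A row lasts 1/8 s, in which the tool goes at most 62.5 mm and 10.7 degrees, less where a joint would pass 70% of its speed; a pose out of reach is approached as far as the arm can. A call with a gripper value outside its range is refused whole. "grip" is the finger opening in m, from 0 to 0.0881, set as the call begins (left out, the last holds). The fingers move at their own pace and stop on an object; "newtons" is the grip in N (left out, the last holds). Time passes only in rows, so rows that do not move let the fingers close. It gives the time, the measured TCP pose, the force and the opening at its end, in the units of the state.
- get_state(): the state, without advancing time (a new reading comes with each control period).
- snapshot(name): name is "side" or "top" or "wrist"; returns the picture (400x640x3 uint8, red, green, blue); there is no depth.
- camera_params(name): a dict with "camera_matrix" (3x3 intrinsics, pixels), "eye" and "orientation" of the camera in the world. Camera axes: x right, y up, looking along -z (the intrinsics and any distortion apply to the point x, -y, -z); pixel columns grow to the right and rows downward; lengths in m; the calibration is good to about 2 mm. A picture is of the moment at which its call begins: read the wrist's pose just before it. camera_params takes no time and is no camera call; for the wrist camera it gives the pose at the moment of the call.
- job.finish_job(): hands the job in, once; it reports no verdict.
The state is a dict: "clock": time; "q": joint angles; "qd": joint speeds; "joint_torque": joint torques, N m; "tool_pos": TCP position; "eef_rot": TCP orientation; "contact_force": force on the tool from outside, world axes, zero at the start; "moment": the same for the moment, N m; "opening": opening from 0.0 (shut) to 1.0 (fully open).
Only numpy, scipy, OpenCV 4.12 (cv2) and the standard library are available. Lean on these libraries where they do the work, as an engineer would, in place of code of your own. Each camera call takes 0.05 s, during which the arm holds its last target. There are 200 camera calls.

## Working session

There is one attempt and no reset: what is moved stays moved. The work goes in short steps, Python scripts to look and compute and a tool call to move; the robot and the scene stay as the last step left them, time stands still between calls to the robot, and variables do not carry over. Pictures are saved under pics/ and viewed, about 8 in all and at most 12, crops included, and the job is handed in when it is done.

Besides the shell and the picture viewer there is one more tool, called as name(argument=value, ...) on one line, values as JSON. carry_out: Moves the arm, as the interface text tells. Its arguments: {"type":"object","properties":{"offset":{"type":"array"},"twist":{"type":"array"},"grip":{"type":"number"},"newtons":{"type":"number"}},"required":["offset","twist"]}

```bash
ls; mkdir -p pics; python3 - <<'E'
from plant import *
import cv2
for n in("side","top"):
    cv2.imwrite(f"pics/{n}0.png",snapshot(n)[:,:,::-1])
    print(n,camera_params(n))
print(get_state())
E
```

```text
pics
side {'camera_matrix': array([[466.14365597,   0.        , 316.12719046],
       [  0.        , 466.14365597, 204.14819531],
       [  0.        ,   0.        ,   1.        ]]), 'eye': array([ 0.05877284, -0.77222592,  0.77771986]), 'orientation': array([ 0.41614662, -0.14523658, -0.31336551,  0.84114826])}
top {'camera_matrix': array([[438.40078927,   0.        , 319.45552475],
       [  0.        , 438.40078927, 192.17378016],
       [  0.        ,   0.        ,   1.        ]]), 'eye': array([ 0.37070448, -0.16765815,  1.19737477]), 'orientation': array([-0.06479638,  0.05231997,  0.71321023, -0.69598507])}
{'clock': 0.1, 'q': array([-1.17419099,  0.68991666, -0.19457162,  1.56621399,  0.15725277,
        0.90248801, -0.21512527]), 'qd': array([ 0.00116333, -0.00130542, -0.00035821, -0.00213131, -0.00157409,
        0.00014984, -0.00036357]), 'joint_torque': array([-3.26643443e-03, -5.28508258e+01, -1.27189659e+00, -1.53839189e+01,
       -5.26747538e-02,  2.07005964e-03,  5.92057313e-05]), 'tool_pos': array([0.22161565, 0.58379405, 0.23798814]), 'eef_rot': array([ 0.58233095,  0.40114048, -0.4020754 , -0.58164625]), 'contact_force': array([ 0.05577189, -0.21186981, -0.38586925]), 'moment': array([-0.01103786,  0.0094771 ,  0.01175429]), 'opening': 1.0026486353147543}
```

View pics/side0.png

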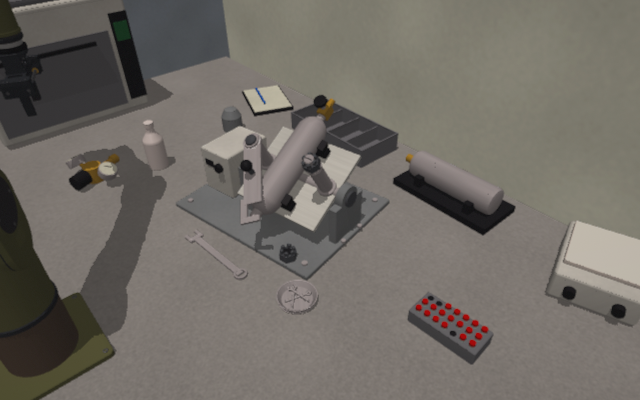

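View pics/top0.png

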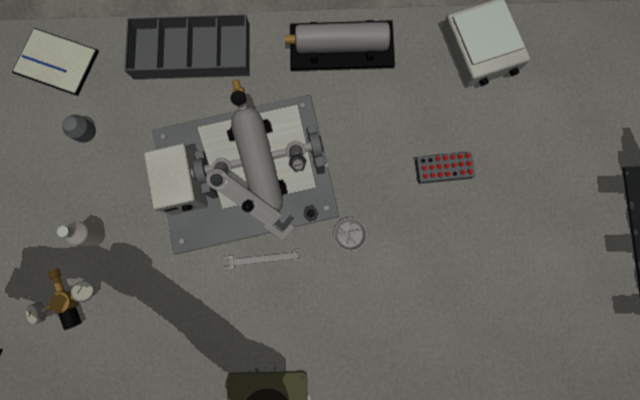

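Side: knob near (246,166), pivot (251,140), nut (309,160). Top: knob (248,206), pivot (217,180), nut (297,160). I'll zoom in for precise values.

```bash
python3 - <<'E'
import cv2,numpy as np
a=cv2.imread("pics/side0.png")[120:220,230:340];b=cv2.imread("pics/top0.png")[130:240,195:325]
a=cv2.resize(a,(396*1,360),interpolation=cv2.INTER_CUBIC) # x3.6
b=cv2.resize(b,(400,338),interpolation=cv2.INTER_CUBIC)
c=np.zeros((360,800,3),np.uint8);c[:360,:396]=a;c[:338,400:]=b
cv2.imwrite("pics/z0.png",np.clip(c*1.5,0,255).astype(np.uint8))
E
```

```text
(no output)
```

View pics/z0.png

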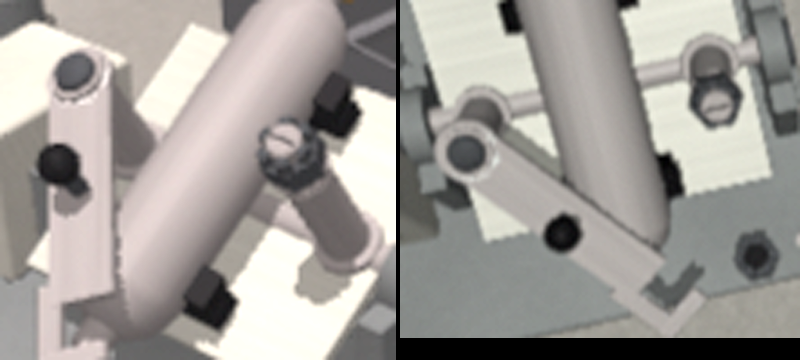

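Crop: stud end, knob and bolt head are all clear in both views (pixel values in the script below).

```bash
cat > h.py <<'E'
from plant import *
import numpy as np
from scipy.spatial.transform import Rotation as R
def ray(n,u,v,cp=None):
    c=cp or camera_params(n);K=c['camera_matrix']
    d=np.linalg.inv(K)@[u,v,1.];d=R.from_quat(c['orientation']).apply([d[0],-d[1],-d[2]])
    return np.array(c['eye']),d/np.linalg.norm(d)
def proj(n,p,cp=None):
    c=cp or camera_params(n);q=R.from_quat(c['orientation']).inv().apply(np.array(p)-c['eye'])
    k=c['camera_matrix']@[q[0],-q[1],-q[2]];return k[:2]/k[2]
def tri(rays):
    A=0;b=0
    for o,d in rays:
        M=np.eye(3)-np.outer(d,d);A=A+M;b=b+M@o
    p=np.linalg.solve(A,b)
    return p,[np.linalg.norm((np.eye(3)-np.outer(d,d))@(p-o))*1e3 for o,d in rays]
E
python3 - <<'E'
from h import *
from scipy.optimize import least_squares
px={'stud':((309.2,158.3),(297.4,163.8)),'knob':((246.1,165.6),(247.6,205.7)),'piv':((251.1,139.4),(216.4,179.4))}
P={}
for k,(s,t) in px.items():
    P[k],e=tri([ray('side',*s),ray('top',*t)]);print(k,P[k].round(4),np.round(e,1))
tilt=np.deg2rad(30)
def fr(yaw): return R.from_euler('z',yaw)*R.from_euler('y',-tilt)
def pts(v):
    x,y,yaw,a=v;C=fr(yaw);o=np.array([x,y,.12])
    L=dict(stud=[0,-.095,.1405],piv=[0,.095,.119],knob=[-.09*np.sin(a),.095-.09*np.cos(a),.136])
    return {k:o+C.apply(q) for k,q in L.items()}
f=lambda v:np.concatenate([np.r_[proj('side',q)-px[k][0],proj('top',q)-px[k][1]] for k,q in pts(v).items()])
d=P['piv']-P['stud'];y0=np.arctan2(-d[0],d[1])
s=least_squares(f,[.45,0,y0,.8]);print(s.x,np.rad2deg(s.x[2:]),s.fun.round(1))
print(pts(s.x));C=fr(s.x[2]);print(C.as_matrix().round(3))
E
```

```text
stud [ 0.5963 -0.1045  0.2409] [0.4 0.4]
knob [0.5089 0.0144 0.2027] [1.4 1.4]
piv [0.5701 0.0832 0.2178] [0.7 0.7]
[6.45629385e-01 9.09733375e-04 2.01968034e-01 9.30959838e-01] [11.57191597 53.34006959] [ 0.5  0.1  0.7  0.3 -0.3 -1.5 -0.2  0.6  0.7  0.1 -0.5  0.4]
{'stud': array([ 0.59586409, -0.10625126,  0.24167657]), 'piv': array([0.56828201, 0.08204317, 0.22305702]), 'knob': array([0.50948018, 0.01515222, 0.20168075])}
[[ 0.848 -0.201 -0.49 ]
 [ 0.174  0.98  -0.1  ]
 [ 0.5    0.     0.866]]
```

```bash
cat >> h.py <<'E'
V=[.64563,.00091,.20197,.931]
def cr(p,v=V): return np.array([v[0],v[1],.12])+(R.from_euler('z',v[2])*R.from_euler('y',-np.pi/6)).apply(p)
def knob(a): return cr([-.09*np.sin(a),.095-.09*np.cos(a),.136])
def jaw():
    s=get_state();m=R.from_quat(s['eef_rot']).as_matrix();return s,np.rad2deg(np.arctan2(m[1,0],m[0,0]))
E
python3 - <<'E'
from h import *
s,j=jaw();print(s['tool_pos'],j,R.from_quat(s['eef_rot']).as_matrix().round(3))
for a in np.linspace(.931,0,7): print(round(a,3),knob(a).round(4))
c=knob(0)-knob(.931);print('chord yaw',np.rad2deg(np.arctan2(c[1],c[0])))
print('nut',cr([0,-.095,.1195]))
cp=camera_params('wrist');m=R.from_quat(s['eef_rot']);print('cam in tool',m.inv().apply(cp['eye']-s['tool_pos']),(m.inv()*R.from_quat(cp['orientation'])).as_matrix().round(2),cp['camera_matrix'][0,0])
E
```

```text
[0.22161565 0.58379405 0.23798814] 69.21612470519817 [[ 0.355 -0.001 -0.935]
 [ 0.935 -0.002  0.355]
 [-0.002 -1.    -0.   ]]
0.931 [0.5095 0.0152 0.2017]
0.776 [0.5194 0.0064 0.2063]
0.621 [ 5.302e-01 -5.000e-04  2.116e-01]
0.466 [ 0.5418 -0.0055  0.2176]
0.31 [ 0.5538 -0.0084  0.224 ]
0.155 [ 0.566  -0.0092  0.2308]
0.0 [ 0.578  -0.0078  0.2378]
chord yaw -18.542838418761633
nut [ 0.60615149 -0.10414479  0.22349004]
cam in tool [-0.00063288 -0.14575317  0.07962535] [[ 1.   -0.    0.  ]
 [ 0.    0.3  -0.95]
 [ 0.    0.95  0.3 ]] 352.5773373562059
```

carry_out(offset=[[0, 0, 0.05], [0, 0, 0.05], [0.024, -0.045, 0.03], [0.024, -0.045, 0], [0.024, -0.045, 0], [0.024, -0.045, 0], [0.024, -0.045, 0], [0.024, -0.045, 0]], twist=[-7, -7, -7, -7, -7, -7, -7, -7], grip=0.06)

```text
clock: 1.1
tool_pos: [0.3662, 0.3126, 0.3685]
eef_rot: [0.703, 0.08, -0.08, -0.702]
contact_force: [1.0, -0.3, -0.5]
opening: 0.681
```

carry_out(offset=[[0.024, -0.05, 0], [0.024, -0.05, 0], [0.024, -0.05, 0], [0.024, -0.05, 0], [0.024, -0.05, -0.02], [0.024, -0.049, -0.02], [0, 0, -0.02], [0, 0, 0]], twist=[-7, -7, -7, -7, -4, 0, 0, 0])

```text
clock: 2.1
tool_pos: [0.5085, 0.015, 0.3073]
eef_rot: [0.698, -0.117, 0.114, -0.697]
contact_force: [-0.1, 0.7, 0.1]
opening: 0.682
```

```bash
python3 - <<'E'
from h import *
import cv2
s,j=jaw();cp=camera_params('wrist');im=snapshot('wrist');cv2.imwrite('pics/w1.png',im[:,:,::-1])
print(s['clock'],s['tool_pos'],j,s['q'].round(2),s['contact_force'])
print('pred knob',proj('wrist',knob(.931),cp),'nut',proj('wrist',cr([0,-.095,.1405]),cp))
E
```

```text
2.1 [0.50853926 0.01502507 0.30728143] -18.8427656858908 [-0.3   0.46  0.28  1.83 -0.16  0.88 -0.28] [-0.1274902   0.74083544  0.11018518]
pred knob [322.78152947 191.85675201] nut [492.62060663 325.47196016]
```

View pics/w1.png

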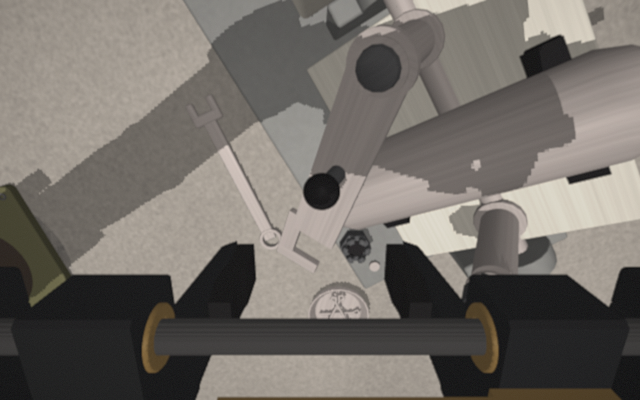

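Wrist view: knob at (322,191), within 1 px of prediction. I'll descend over it and grip lightly.

carry_out(offset=[[0.001, 0, -0.03], [0, 0, -0.03], [0, 0, -0.03], [0, 0, -0.023], [0, 0, 0], [0, 0, 0]], twist=[0, 0, 0, 0, 0, 0], grip=0.046)

```text
clock: 2.9
tool_pos: [0.5116, 0.0159, 0.197]
eef_rot: [-0.697, 0.114, -0.116, 0.698]
contact_force: [-0.4, 0.1, 1.0]
opening: 0.521
```

carry_out(offset=[[0, 0, 0], [0, 0, 0], [0, 0, 0], [0, 0, 0]], twist=[0, 0, 0, 0], grip=0.02, newtons=12)

```text
clock: 3.4
tool_pos: [0.5096, 0.016, 0.1963]
eef_rot: [-0.697, 0.116, -0.115, 0.698]
contact_force: [-3.5, 1.2, 6.5]
opening: 0.305
```

carry_out(offset=[[0.005, -0.0044, 0.0023], [0.005, -0.0044, 0.0023], [0.0054, -0.0035, 0.0027], [0.0054, -0.0035, 0.0027], [0.0058, -0.0025, 0.003], [0.0058, -0.0025, 0.003], [0.006, -0.0015, 0.0032], [0.006, -0.0015, 0.0032]], twist=[0, 0, 0, 0, 0, 0, 0, 0])

```text
clock: 4.4
tool_pos: [0.5492, -0.0088, 0.2163]
eef_rot: [0.699, -0.12, 0.11, -0.697]
contact_force: [-10.1, 0.1, -3.1]
opening: 0.302
```

carry_out(offset=[[0.0061, -0.0004, 0.0034], [0.0061, -0.0004, 0.0034], [0.006, 0.0007, 0.0035], [0.006, 0.0007, 0.0035], [0.002, 0.0004, 0.0012], [0, 0, 0], [0, 0, 0]], twist=[0, 0, 0, 0, 0, 0, 0])

```text
clock: 5.28
tool_pos: [0.5756, -0.0087, 0.2313]
eef_rot: [0.699, -0.12, 0.111, -0.696]
contact_force: [-8.8, -1.6, -0.9]
opening: 0.308
```

carry_out(offset=[[0.004, 0.0008, 0.0024], [0.004, 0.0008, 0.0024], [0, 0, 0], [0, 0, 0]], twist=[0, 0, 0, 0])

```text
clock: 5.78
tool_pos: [0.576, -0.0076, 0.2321]
eef_rot: [0.7, -0.127, 0.105, -0.695]
contact_force: [-17.6, -3.5, -12.9]
opening: 0.302
```

carry_out(offset=[[-0.004, -0.001, -0.003], [0, 0, 0], [0, 0, 0.03], [0, 0, 0.04], [0, 0, 0.03]], twist=[0, 0, 0, 0, 0], grip=0.05)

```text
clock: 6.4
tool_pos: [0.5873, -0.0067, 0.3378]
eef_rot: [-0.697, 0.113, -0.117, 0.698]
contact_force: [0.1, 0.1, -0.8]
opening: 0.565
```

carry_out(offset=[[0.009, -0.032, 0], [0.009, -0.032, 0], [0.009, -0.032, 0], [0, 0, 0], [0, 0, 0]], twist=[-8, -8, -8, -8, 0], grip=0.07)

```text
clock: 7.02
tool_pos: [0.6136, -0.1029, 0.3357]
eef_rot: [-0.639, 0.302, -0.304, 0.639]
contact_force: [-0.2, 0.6, 0.0]
opening: 0.796
```

```bash
python3 - <<'E'
from h import *
import cv2
s,j=jaw();cp=camera_params('wrist');im=snapshot('wrist')
print(s['clock'],s['tool_pos'],j,s['q'].round(2),s['contact_force'])
c=proj('wrist',cr([0,-.095,.1405]),cp);print('knob',proj('wrist',knob(0),cp),'stud',c)
np.savez('w2.npz',im=im,eye=cp['eye'],o=cp['orientation'],K=cp['camera_matrix'])
x,y=c.astype(int);x0=max(x-60,0);y0=max(y-60,0);print(x0,y0)
a=cv2.resize(im[y0:y0+120,x0:x0+120],(480,480),interpolation=cv2.INTER_CUBIC)
b=cv2.resize(im,(320,200))
o=np.zeros((480,800,3),np.uint8);o[:,:480]=a;o[:200,480:]=b
t=snapshot('top');o[200:480,480:760]=cv2.resize(t[130:200,265:335],(280,280),interpolation=cv2.INTER_CUBIC)
cv2.imwrite('pics/w2.png',np.clip(o[:,:,::-1]*1.4,0,255).astype(np.uint8))
E
```

```text
7.025 [ 0.61358326 -0.10290551  0.33572733] -50.690629155413056 [-0.14  0.62  0.43  1.46 -0.27  1.12 -0.54] [-0.19377202  0.63934938  0.01005669]
knob [182.33219372 150.72352304] stud [308.31668934 217.69032394]
248 157
```

View pics/w2.png

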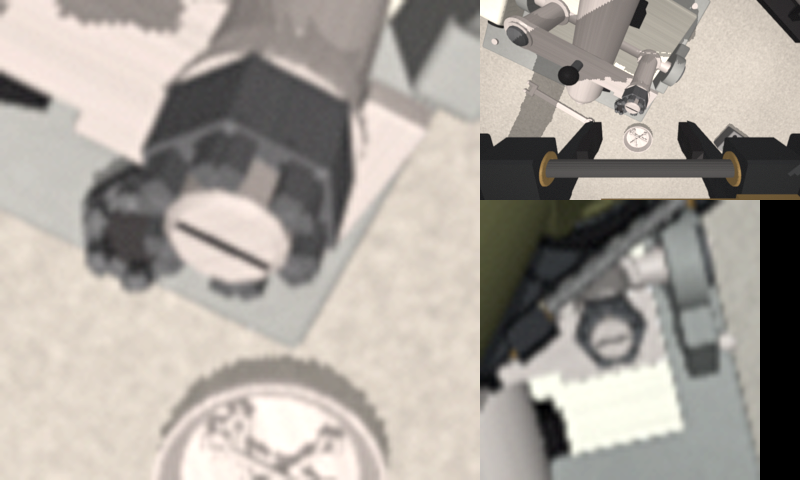

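```bash
python3 - <<'E'
from h import *
d=np.load('w2.npz');cp=dict(camera_matrix=d['K'],eye=d['eye'],orientation=d['o'])
C=R.from_euler('z',V[2])*R.from_euler('y',-np.pi/6)
def onp(u,v,z):
    o,r=ray('wrist',248+u/4,157+v/4,cp);o=C.inv().apply(o-[V[0],V[1],.12]);r=C.inv().apply(r)
    return (o+r*(z-o[2])/r[2])*1e3
sc=onp(228,236,.1405);print('stud c',sc.round(1))
l=onp(268,268,.1405)-onp(178,226,.1405);print('line',np.rad2deg(np.arctan2(l[1],l[0])))
for n,u,v,z in [('corner',147,157,.129),('corner',236,122,.129),('corner',333,168,.129),('corner bot',252,52,.110),('slot',262,178,.135),('slotL',192,178,.135),('lobe',235,140,.134),('slotbot',240,290,.137)]:
    p=onp(u,v,z)-[sc[0],sc[1],0];print(n,p.round(1),'r',np.hypot(p[0],p[1]).round(1),'az',np.rad2deg(np.arctan2(p[1],p[0])).round(1))
E
```

```text
stud c [ 1.000e-01 -9.230e+01  1.405e+02]
line -88.57071904722879
corner [ -3.3  19.  129. ] r 19.3 az 100.0
corner [ 15.7   8.3 129. ] r 17.7 az 28.0
corner [ 16.3 -11.1 129. ] r 19.7 az -34.2
corner bot [ 15.1  10.2 110. ] r 18.2 az 34.0
slot [ 12.   -0.2 135. ] r 12.0 az -0.8
slotL [  3.7  10.5 135. ] r 11.1 az 70.6
lobe [ 16.6   7.5 134. ] r 18.2 az 24.3
slotbot [-17.   -8.7 137. ] r 19.1 az -152.8
```

Wrist view: the bar's knob sits at about (180,150), where home is predicted (182,151). The nut's corners are at azimuths of about −30/+31/+97°, so the nut is near 30° and needs about 30° more. I'll grip the flat pair at yaw −46° and later twist to −78.4° (the cradle's y axis).

carry_out(offset=[[-0.011, 0, 0], [0, 0, -0.03], [0, 0, -0.03], [0, 0, -0.03], [0, 0, -0.015], [0, 0, 0], [0, 0, 0]], twist=[4.7, 0, 0, 0, 0, 0, 0], grip=0.058)

```text
clock: 8.0
tool_pos: [0.6023, -0.1031, 0.2312]
eef_rot: [-0.651, 0.276, -0.277, 0.651]
contact_force: [0.1, -0.8, 0.1]
opening: 0.657
```

```bash
python3 - <<'E'
from h import *
import cv2
s,j=jaw();cp=camera_params('wrist');im=snapshot('wrist')
print(s['clock'],s['tool_pos'],j,s['contact_force'])
c=proj('wrist',cr([0,-.095,.1405]),cp);print(c)
cv2.imwrite('pics/w3.png',np.clip(im[:,:,::-1]*1.4,0,255).astype(np.uint8))
E
```

```text
8.0 [ 0.60228351 -0.10305516  0.23115682] -46.057492986019426 [ 0.10434691 -0.83357958  0.06652554]
[316.25640826 285.30074624]
```

View pics/w3.png

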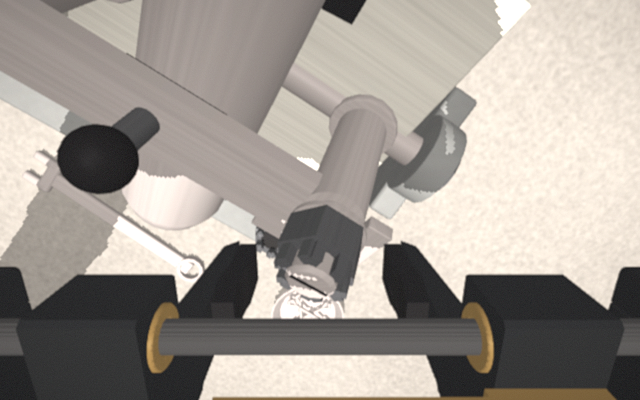

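The nut sits between the open fingers at about (318,240), and the stud end at (310,282) is about 2 mm left of prediction. I'll make a small correction, descend and close.

carry_out(offset=[[-0.001, 0.001, -0.004], [0, 0, 0], [0, 0, 0]], twist=[0, 0, 0])

```text
clock: 8.43
tool_pos: [0.6005, -0.1019, 0.2261]
eef_rot: [-0.651, 0.277, -0.277, 0.651]
contact_force: [0.4, 0.0, -0.5]
opening: 0.657
```

carry_out(offset=[[0, 0, 0], [0, 0, 0], [0, 0, 0], [0, 0, 0]], twist=[0, 0, 0, 0], grip=0.02, newtons=15)

```text
clock: 8.93
tool_pos: [0.6014, -0.1029, 0.2261]
eef_rot: [0.651, -0.276, 0.278, -0.65]
contact_force: [4.4, -3.5, -3.6]
opening: 0.429
```

carry_out(offset=[[0.001, -0.001, 0], [0, 0, 0], [0, 0, 0], [0, 0, 0], [0, 0, 0], [0, 0, 0]], twist=[0, 0, -4, -4, -4, 0], newtons=40)

```text
clock: 9.68
tool_pos: [0.6, -0.1033, 0.2267]
eef_rot: [0.619, -0.344, 0.342, -0.618]
contact_force: [-1.8, -2.5, 6.3]
opening: 0.401
```

```bash
python3 - <<'E'
from h import *
import cv2
s,j=jaw();im=snapshot('wrist')
print(s['clock'],s['tool_pos'],j,s['contact_force'],s['moment'],s['opening']*88.1)
a=cv2.resize(im[190:310,240:400],(640,480),interpolation=cv2.INTER_CUBIC)
cv2.imwrite('pics/w4.png',np.clip(a[:,:,::-1]*1.6,0,255).astype(np.uint8))
E
```

```text
9.675 [ 0.59995888 -0.10325482  0.22672636] -58.042070486181984 [-1.78762825 -2.49083567  6.26377011] [-0.15070248  0.63551535  0.40472465] 35.29567565454694
```

View pics/w4.png

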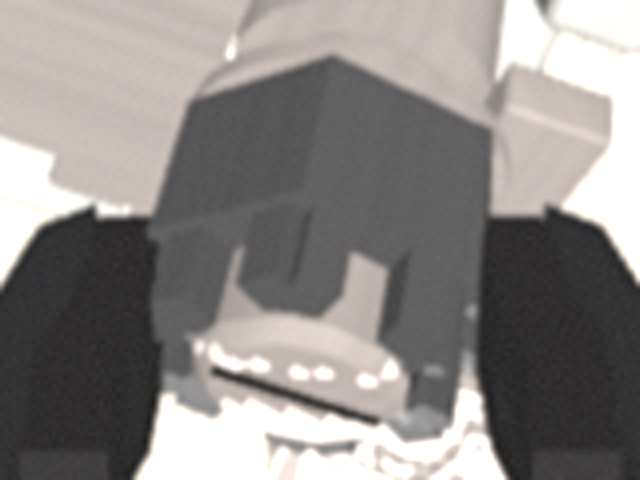

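The nut's flats lie flush with both pads (crop columns 155 and 490) and it turns with the gripper. I'll carry on to −78.4°.

carry_out(offset=[[0, 0, 0], [0, 0, 0], [0, 0, 0], [0, 0, 0], [0, 0, 0], [0, 0, 0], [0, 0, 0]], twist=[-4, -4, -4, -4, -4.4, 0, 0])

```text
clock: 10.6
tool_pos: [0.5989, -0.1024, 0.227]
eef_rot: [0.548, -0.449, 0.445, -0.547]
contact_force: [-5.8, -1.0, 9.3]
opening: 0.4
```

```bash
python3 - <<'E'
from h import *
import cv2
s,j=jaw();im=snapshot('wrist');cv2.imwrite('pics/w5full.png',im[:,:,::-1])
print(s['clock'],s['tool_pos'],j,s['contact_force'],s['moment'],s['opening']*88.1)
a=cv2.resize(im[190:310,240:400],(640,480),interpolation=cv2.INTER_CUBIC)
cv2.imwrite('pics/w5.png',np.clip(a[:,:,::-1]*1.6,0,255).astype(np.uint8))
E
```

```text
10.6 [ 0.59891341 -0.10237698  0.22698677] -78.41060410352921 [-5.78344462 -1.03922441  9.34399803] [0.41269611 1.36989552 0.49810228] 35.26330574295204
```

View pics/w5.png

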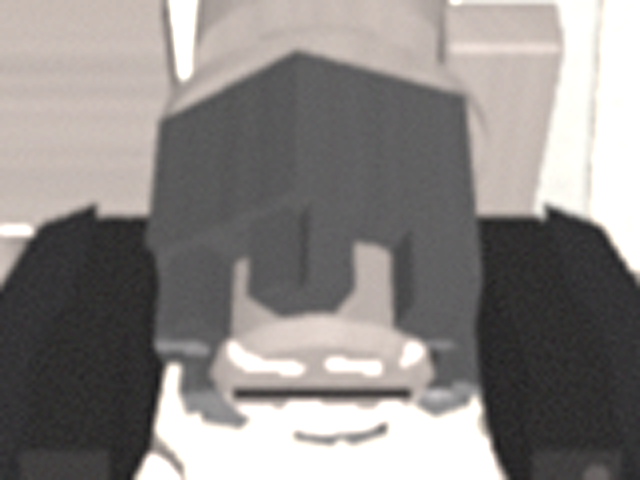

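The stud's scribed line is exactly parallel to the jaws, so the yaw is right. The nut's facing corner is at column 297 against a centre of 318, so the nut lags by about 6°. I'll twist further.

carry_out(offset=[[0, 0, 0], [0, 0, 0], [0, 0, 0], [0, 0, 0]], twist=[-3, -3, 0, 0])

```text
clock: 11.15
tool_pos: [0.5993, -0.1019, 0.2265]
eef_rot: [0.524, -0.477, 0.473, -0.524]
contact_force: [-4.2, 0.0, 5.4]
opening: 0.408
```

```bash
python3 - <<'E'
from h import *
import cv2
s,j=jaw();im=snapshot('wrist');cv2.imwrite('pics/w6full.png',im[:,:,::-1])
print(s['clock'],s['tool_pos'],j,s['contact_force'],s['moment'],s['opening']*88.1)
a=cv2.resize(im[190:310,240:400],(640,480),interpolation=cv2.INTER_CUBIC)
cv2.imwrite('pics/w6.png',np.clip(a[:,:,::-1]*1.6,0,255).astype(np.uint8))
E
```

```text
11.15 [ 0.59932459 -0.10193293  0.22654892] -84.38007523609839 [-4.19572234  0.03427814  5.3869413 ] [0.46051866 0.83720811 0.5295227 ] 35.95456506626516
```

View pics/w6.png

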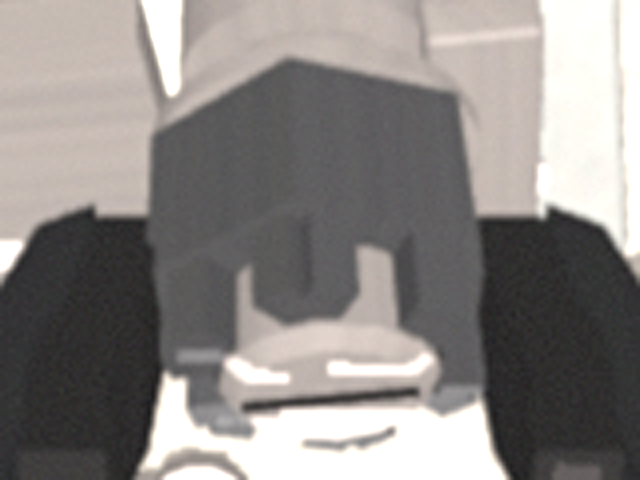

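```bash
cat >> h.py <<'E'
C=R.from_euler('z',V[2])*R.from_euler('y',-np.pi/6)
def nutfit(pix,cp,line):
    """pix: full-image (u,v,z,radius,azimuth0) -> fit of centre shift, nut angle (deg)"""
    from scipy.optimize import least_squares
    def f(v):
        e=[]
        for u,w,z,rad,az in pix:
            t=np.deg2rad(az-v[2]);e+=list(proj('wrist',cr([v[0]+rad*np.cos(t),-.095+v[1]+rad*np.sin(t),z]),cp)-[u,w])
        return e
    s=least_squares(f,[0,0,0.],x_scale=[.001,.001,1]);print('shift mm',s.x[:2]*1e3,'err from slot deg (+ = past)',s.x[2],np.round(s.fun,1))
    o=[]
    for u,w in line:
        q,r=ray('wrist',u,w,cp);q=C.inv().apply(q-[V[0],V[1],.12]);r=C.inv().apply(r);o.append(q+r*(.1405-q[2])/r[2])
    d=o[1]-o[0];print('line az (want -90)',np.rad2deg(np.arctan2(d[1],d[0])),'mid',(o[0]+o[1])/2)
E
python3 - <<'E'
from h import *
cp=camera_params('wrist')
p=lambda a,b:(240+a/4,190+b/4)
rc=.018/np.cos(np.pi/6)
nutfit([(*p(152,132),.110,rc,60),(*p(292,58),.110,rc,0),(*p(458,95),.110,rc,-60),(*p(308,208),.129,rc,0)],cp,[p(242,406),p(418,391)])
E
```

```text
shift mm [-3.65553381  2.97340082] err from slot deg (+ = past) -1.2760643826828189 [ 0.5  0.4  0.7  0.4  0.4  1.2 -1.5 -1.9]
line az (want -90) -90.43754389111736 mid [-0.00374529 -0.09201527  0.1405    ]
```

Fit: the nut is about 1° short of the slot, within tolerance. I'll release, back up and inspect.

carry_out(offset=[[0, 0, 0], [0, 0, 0], [0, 0, 0], [0, 0, 0.005]], twist=[0, 0, 0, 0], grip=0.06)

```text
clock: 11.7
tool_pos: [0.6011, -0.1026, 0.2307]
eef_rot: [0.524, -0.476, 0.475, -0.523]
contact_force: [0.3, 1.2, 0.2]
opening: 0.677
```

carry_out(offset=[[0, 0, 0.03], [0, 0, 0.03], [0, 0, 0.03], [0, 0, 0], [0, 0, 0]], twist=[0, 3, 3, 0, 0])

```text
clock: 12.32
tool_pos: [0.6009, -0.1025, 0.3202]
eef_rot: [0.548, -0.448, 0.447, -0.547]
contact_force: [-0.1, 0.2, -0.9]
opening: 0.68
```

```bash
python3 - <<'E'
from h import *
import cv2
s,j=jaw();cp=camera_params('wrist');im=snapshot('wrist');cv2.imwrite('pics/w7full.png',im[:,:,::-1])
print(s['clock'],s['tool_pos'],j,s['contact_force'])
c=proj('wrist',cr([0,-.095,.125]),cp).astype(int);x0,y0=c-[50,45];print(x0,y0,'knob',proj('wrist',knob(0),cp))
a=cv2.resize(im[y0:y0+90,x0:x0+100],(600,540),interpolation=cv2.INTER_CUBIC)
o=np.zeros((540,800,3),np.uint8);o[:,:600]=np.clip(a*1.6,0,255);o[:125,600:]=cv2.resize(im,(200,125))
cv2.imwrite('pics/w7.png',o[:,:,::-1])
E
```

```text
12.325 [ 0.60092792 -0.10251711  0.32023434] -78.51381839925888 [-0.07210341  0.21678813 -0.93092568]
273 149 knob [178.01934395 206.61623008]
```

View pics/w7.png

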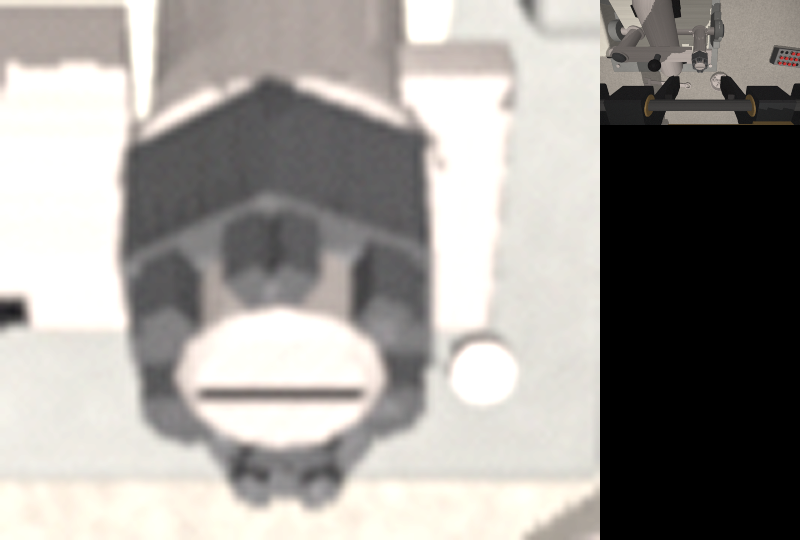

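```bash
python3 - <<'E'
from h import *
cp=camera_params('wrist');p=lambda a,b:(273+a/6,149+b/6);rc=.018/np.cos(np.pi/6)
L=[p(198,394),p(364,394)]
top=[(*p(125,255),.129,rc,60),(*p(268,195),.129,rc,0),(*p(428,245),.129,rc,-60)]
bot=[(*p(127,148),.110,rc,60),(*p(270,78),.110,rc,0),(*p(427,138),.110,rc,-60)]
nutfit(top,cp,L);nutfit(bot,cp,L);nutfit(top+bot,cp,L)
E
```

```text
shift mm [-2.72764773  2.80979867] err from slot deg (+ = past) -3.3245567385061436 [-1.2  0.8  0.2 -0.9  1.   0.4]
line az (want -90) -90.07814300554288 mid [-0.00349629 -0.09222879  0.1405    ]
shift mm [-3.65358083  2.84538987] err from slot deg (+ = past) -2.854757745692046 [-0.1  0.   0.2  0.1 -0.2 -0.1]
line az (want -90) -90.07814300554288 mid [-0.00349629 -0.09222879  0.1405    ]
shift mm [-3.19248406  2.83156831] err from slot deg (+ = past) -3.081119435179849 [-1.1  1.2  0.3 -0.4  1.   0.9 -0.1 -0.4  0.1 -0.4 -0.2 -0.7]
line az (want -90) -90.07814300554288 mid [-0.00349629 -0.09222879  0.1405    ]
```

Released, the nut is about 3° short of the slot (limit 4°). I'll re-grip lower on the hexagon and nudge it a little more.

carry_out(offset=[[0, 0.0005, -0.035], [0, 0, -0.035], [0, 0, -0.02], [0, 0, -0.01], [0, 0, 0], [0, 0, 0]], twist=[0, 0, 0, 0, 0, 0], grip=0.056)

```text
clock: 13.12
tool_pos: [0.6019, -0.1026, 0.2216]
eef_rot: [-0.547, 0.447, -0.448, 0.548]
contact_force: [-0.6, 0.1, 0.1]
opening: 0.633
```

carry_out(offset=[[0, 0, 0], [0, 0, 0], [0, 0, 0], [0, 0, 0]], twist=[0, 0, 0, 0], grip=0.02, newtons=40)

```text
clock: 13.62
tool_pos: [0.6016, -0.1021, 0.2215]
eef_rot: [-0.548, 0.447, -0.447, 0.548]
contact_force: [-1.4, 2.3, 4.0]
opening: 0.406
```

carry_out(offset=[[0, 0, 0], [0, 0, 0], [0, 0, 0], [0, 0, 0]], twist=[-3, -3, 0, 0])

```text
clock: 14.12
tool_pos: [0.6017, -0.1018, 0.2212]
eef_rot: [-0.523, 0.475, -0.475, 0.524]
contact_force: [-1.1, 2.2, 5.3]
opening: 0.408
```

```bash
python3 - <<'E'
from h import *
import cv2
s,j=jaw();im=snapshot('wrist');cv2.imwrite('pics/w8full.png',im[:,:,::-1])
print(s['clock'],s['tool_pos'],j,s['contact_force'],s['moment'],s['opening']*88.1)
a=cv2.resize(im[190:310,240:400],(640,480),interpolation=cv2.INTER_CUBIC)
cv2.imwrite('pics/w8.png',np.clip(a[:,:,::-1]*1.6,0,255).astype(np.uint8))
E
```

```text
14.125 [ 0.60168385 -0.10177049  0.22124895] -84.39540008580178 [-1.0892796   2.17946236  5.34970995] [1.11320051 0.14230746 0.64162443] 35.95711640544792
```

View pics/w8.png

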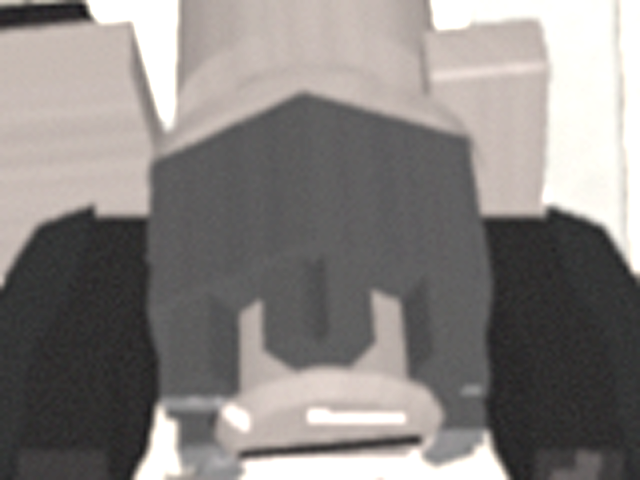

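The pads hold the hexagon squarely; its bottom corners are at (152,160), (306,93) and (468,138) in the crop.

```bash
python3 - <<'E'
from h import *
cp=camera_params('wrist');p=lambda a,b:(240+a/4,190+b/4);rc=.018/np.cos(np.pi/6)
nutfit([(*p(152,160),.110,rc,60),(*p(306,93),.110,rc,0),(*p(468,138),.110,rc,-60)],cp,[p(242,453),p(420,438)])
E
```

```text
shift mm [-3.114828    3.00204483] err from slot deg (+ = past) 2.6350035344827205 [ 0.   0.1 -0.1 -0.3  0.1  0.2]
line az (want -90) -90.662867380918 mid [-0.00367488 -0.09215334  0.1405    ]
```

carry_out(offset=[[0, 0, 0], [0, 0, 0], [0, 0, 0], [0, 0, 0.005]], twist=[0, 0, 0, 0], grip=0.06)

```text
clock: 14.68
tool_pos: [0.601, -0.1024, 0.2256]
eef_rot: [0.524, -0.476, 0.475, -0.523]
contact_force: [-0.9, 0.2, -0.1]
opening: 0.682
```

carry_out(offset=[[0, 0, 0.03], [0, 0, 0.03], [0, 0, 0.034], [0, 0, 0], [0, 0, 0]], twist=[0, 3, 3, 0, 0])

```text
clock: 15.3
tool_pos: [0.601, -0.1021, 0.3194]
eef_rot: [0.548, -0.448, 0.447, -0.547]
contact_force: [-0.2, 0.9, 0.4]
opening: 0.68
```

```bash
python3 - <<'E'
from h import *
import cv2
s,j=jaw();cp=camera_params('wrist');im=snapshot('wrist');cv2.imwrite('pics/w9full.png',im[:,:,::-1])
print(s['clock'],s['tool_pos'],j,s['contact_force'])
c=proj('wrist',cr([0,-.095,.125]),cp).astype(int);x0,y0=c-[50,45];print(x0,y0,'knob',proj('wrist',knob(0),cp))
a=cv2.resize(im[y0:y0+90,x0:x0+100],(600,540),interpolation=cv2.INTER_CUBIC)
kx=proj('wrist',knob(0),cp).astype(int)
o=np.zeros((540,800,3),np.uint8);o[:,:600]=np.clip(a*1.6,0,255);o[:200,600:]=cv2.resize(im[kx[1]-50:kx[1]+50,kx[0]-50:kx[0]+50],(200,200))
cv2.imwrite('pics/w9.png',o[:,:,::-1])
E
```

```text
15.3 [ 0.60097427 -0.10210142  0.31941369] -78.51237073229315 [-0.1693555   0.88647423  0.38756416]
274 150 knob [178.13028526 207.20177366]
```

View pics/w9.png

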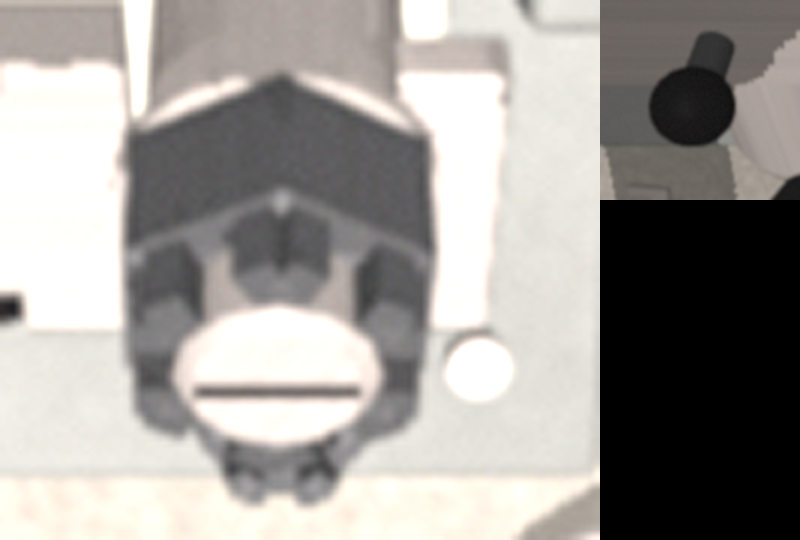

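```bash
python3 - <<'E'
from h import *
cp=camera_params('wrist');p=lambda a,b:(274+a/6,150+b/6);rc=.018/np.cos(np.pi/6)
bot=[(*p(128,138),.110,rc,60),(*p(282,73),.110,rc,0),(*p(431,138),.110,rc,-60)]
top=[(*p(126,252),.129,rc,60),(*p(283,192),.129,rc,0),(*p(432,250),.129,rc,-60)]
L=[p(194,391),p(361,391)]
nutfit(bot,cp,L);nutfit(bot+top,cp,L)
import cv2
im=cv2.imread('pics/w9full.png');m=(im.max(2)<40).astype(np.uint8);m[:157]=0;m[257:]=0;m[:,:140]=0;m[:,198:]=0
m=cv2.morphologyEx(m,cv2.MORPH_OPEN,np.ones((9,9)));ys,xs=np.nonzero(m);u,v=xs.mean(),ys.mean();print(u,v,(128+92/2,157+53))
for uv in((u,v),(174,210)):
    q,r=ray('wrist',*uv,cp);q=C.inv().apply(q-[V[0],V[1],.12]);r=C.inv().apply(r);print('knob cradle',(q+r*(.136-q[2])/r[2])*1e3)
E
```

```text
shift mm [-3.39280555  2.63066081] err from slot deg (+ = past) 0.3679469328026526 [ 0.3 -0.1 -0.2  0.1 -0.1  0. ]
line az (want -90) -90.07726431794983 mid [-0.00337347 -0.09208766  0.1405    ]
shift mm [-3.26709592  2.62589015] err from slot deg (+ = past) 0.27770195626849925 [ 0.2 -0.2 -0.2 -0.1 -0.1 -0.1 -0.7  0.2 -0.4 -0.4  1.1  0.7]
line az (want -90) -90.07726431794983 mid [-0.00337347 -0.09208766  0.1405    ]
173.78041074249606 209.63586097946288 (174.0, 210)
knob cradle [ -2.75304787   8.8123297  136.        ]
knob cradle [ -3.14472274   8.78155348 136.        ]
```

The nut is +0.3° from the slot, and the knob's x offset matches the stud's within 0.6 mm, so the bar is at 0. The arm is clear, so I'm handing in.

```bash
python3 -c "
from plant import job
print(job.finish_job())"
```

```text
the job is handed in; nothing more can be done
None
```

The job is handed in at about 15.3 s on the robot's clock. No verdict is reported, so the results below are from my own measurements.

**What I did:** I gripped the knob and swung the clamp bar home. The force rose to about 18 N along x with no further motion, so it was against its stop. I then gripped the nut across its flats and turned it clockwise from about 30° towards the next slot. The first release left it about 3° short, inside the 4° limit but close. I gripped it again lower on the hexagon and turned it a few degrees more.

**Last checks:**
- **Nut:** about 0.3° past the slot in line with the cross hole, from the wrist camera after release. The scribed line on the stud read −90.1° (ideal −90°).
- **Bar:** home. The knob's x offset agrees with the stud's to within 0.6 mm, which is under 0.01 rad.
- **Arm:** clear of everything, about 9 cm above the nut, with contact force near zero.

**What disagreed:**
- The wrist camera places the stud and knob about 3–4 mm away from the fit made with the top and side cameras. I judged the nut and bar relative to the stud for that reason.
- While the nut was still gripped the second time, the fit showed it about 2.6° past the slot. It sprang back on release.
- I did not measure the spanner, dish, spare nut or vial tray again at the end. The arm never came near them.

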